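Stop the hand mixer, then work its beater eject

TASK

The batter is mixed and the hand mixer has to be made safe before its beater sockets are cleaned. On the mixer's handle press the large round stop button right down and let it spring back up, and then press the wide oblong eject bar at the nose right down and let it spring back up. Never press the small round turbo button between them.

Things in the scene. Friction and masses are not known exactly. Their poses are not given: they have to be found in the camera images.
- mixer: White plastic hand mixer on its belly, 220 long, 88 wide; it does not shift. Origin: centre of its underside, on the counter; +x to the rear, -x to the domed nose, z up. Its handle is a level bar, x -92 to +102, 50 wide, top at z = 140 mm. Three grey buttons stand in a row on it at y = 0, tops at z = 150 mm: eject bar x = -65, turbo x = -13, stop x = +45 mm. Nothing else nearby is above 140 mm.
- stop_key (a joint): Press depth of the stop button: large flat round button, 32 mm across, at x = +45 mm, y = 0 in the mixer's frame, top at z = 150 mm. Value in m: 0 = up, 0.006 = fully down (pushed straight down; light at first, 4.6 N at the bottom; springs back when let go).
- eject_bar (a joint): Press depth of the eject bar: flat oblong button, 22 mm (along the mixer) by 40 mm (across it), nearest the nose at x = -65 mm, y = 0 in the mixer's frame, top at z = 150 mm. Value in m: 0 = up, 0.006 = fully down (4.6 N at the bottom; springs back).
- turbo_key (a joint): Press depth of the turbo button, not to be pressed: small round button, 16 mm across, between the other two at x = -13 mm, y = 0 in the mixer's frame, top at z = 150 mm. Value in m: 0 = up, 0.006 = fully down (springs back).

How it is judged:
By the outcome, as a careful person would: the job done as asked, in the order asked, and still so for the second after the job is handed in, with the robot touching nothing.
It also fails if it takes over 35 s, if anything falls off the work surface, if the arm or the gripper's body presses on something with over 40 N, if the wrist force passes 120 N, or if a joint passes its speed limit or range.

ROBOT

A 6-joint arm with a two-finger parallel gripper is mounted at the origin on the work surface. World frame = base frame: x ahead of the robot, y to its left, z up, the work surface at z = 0. Lengths are in m, angles in rad, forces in N, time in s.
With the tool pointing down it reaches from about 0.35 to 0.875 m from the base axis. Payload 4.2 kg.
Tool frame: the origin (TCP) lies midway between the tips of the shut fingers; the grasp point (between the pads) lies 19 mm behind it; z points along the fingers, y is the line along which they close (so a half turn about z gives the same grasp; the last joint's range is limited). The gripper opens to 87 mm and grips with 3 to 60 N. Pads are 19 mm wide; open, the fingers measure 117 mm over their backs; the gripper's body (75 mm by 190 mm) begins 51 mm behind the grasp point.
Start: joints at [-1.021, 0.385, 0.008, 0, -1.194, -0.259], TCP at [0.179, -0.599, 0.223] pointing down, gripper open.
Joint ranges: [-3.14, 3.14], [-1.21, 2.06], [-1.07, 1.41], [-3.16, 2.05], [-2.99, -0.16], [-3.1, 3.1]. Speed limits (rad/s): [2.79, 2.79, 3.14, 3.14, 3.14, 3.14].

INTERFACE

Orientations are given as [roll, pitch, yaw] about the fixed x, y, z axes, in that order (R = Rz(yaw) Ry(pitch) Rx(roll)).
In Python, from cell import sense, get_image, get_calibration, finish_job gives the robot as it stands.
- The arm moves only by the tool servo_tool, never from a script. Its argument "series" is a list of rows, each an object of numbers: "x", "y", "z": the shift along the tool's x, y, z as a fraction of full scale; "yaw": the turn about the tool's z as a fraction of full scale; "claw": the gripper command: -1 is fully open, 1 is shut, values between are in proportion. In form: [{"x": .., "y": .., "z": .., "yaw": .., "claw": ..}, ...]. A call has 1 to 5 rows; each row shifts and turns the commanded pose from where the row before left it, along the tool's axes as they then stand; what a row does not reach is not made up. Full scale, the value 1, is 0.025 m for a shift and 5 degrees for a turn. A row lasts 1/8 s, in which the tool goes at most 62.5 mm and 10.7 degrees, less where a joint would pass 70% of its speed; a pose out of reach is approached as far as the arm can. A call with a number of a shift or a turn outside -1 to 1 is refused whole. A call with a gripper value outside its range is refused whole. The fingers move at their own pace and stop on an object; "newtons" is the grip in N (left out, the last holds). Time passes only in rows, so rows that do not move let the fingers close. It gives the time, the measured TCP pose, the force, the opening and the grip force at its end, in the units of the state.
- sense(): the state, without advancing time (a new reading comes with each control period).
- get_image(name): name is "side" or "top"; returns (picture, depth): 480x640x3 uint8, red, green, blue; 480x640 float32, m along the optical axis (not along the pixel's ray), 0 where there is no reading.
- get_calibration(name): a dict with "fx", "fy", "cx", "cy" (pixels), "k1" (the pictures are not rectified: a ray, as slopes to the right and down, at radius r is drawn at 1 + k1 r^2 times it, then the intrinsics apply), "view" (4x4, takes a point from world to camera coordinates). Camera axes: x right, y down, z forward; pixel columns grow to the right and rows downward; lengths in m; the calibration is good to about 2 mm. A picture is of the moment at which its call begins. get_calibration takes no time and is no camera call.
- finish_job(): hands the job in; it is judged then, once.
The state is a dict: "clock": time; "joint_pos": joint angles; "joint_vel": joint speeds; "joint_efforts": joint torques, N m; "tool_pos": TCP position; "tool_rot": TCP orientation; "ft_force": force on the tool from outside, world axes, zero at the start; "wrist_torque": the same for the moment, N m; "opening": finger opening in m; "gripper_force": force on a finger pad.
Only numpy, scipy, OpenCV 4.12 (cv2) and the standard library are available. Lean on these libraries where they do the work, as an engineer would, in place of code of your own. Each camera call takes 0.05 s, during which the arm holds its last target. There are 200 camera calls.

## Working session

There is one attempt and no reset: what is moved stays moved. The work goes in short steps, Python scripts to look and compute and a tool call to move; the robot and the scene stay as the last step left them, time stands still between calls to the robot, and variables do not carry over. Pictures are saved under pics/ and viewed, at most 10 in all, crops included, and the job is handed in when it is done.

Besides the shell and the picture viewer there is one more tool, called after ">>>" as a command line: name --argument value ..., lists and objects as JSON in quotes. servo_tool: Moves the arm, as the interface text tells. Its arguments: {"type":"object","properties":{"series":{"type":"array","items":{"type":"object","properties":{"x":{"type":"number","minimum":-1,"maximum":1},"y":{"type":"number","minimum":-1,"maximum":1},"z":{"type":"number","minimum":-1,"maximum":1},"yaw":{"type":"number","minimum":-1,"maximum":1},"claw":{"type":"number"}}}},"newtons":{"type":"number"}},"required":["series"]}

```bash
mkdir -p pics; ls; cat > h.py <<'E'
import numpy as np, cv2
from cell import *
def pts(name, uv, z):
    """cast pixels (N,2) onto world plane z (scalar)"""
    c=get_calibration(name); V=np.array(c["view"])
    p=(np.asarray(uv,float).reshape(-1,2)-[c["cx"],c["cy"]])/[c["fx"],c["fy"]]
    q=p.copy()
    for _ in range(20): q=p/(1+c["k1"]*(q**2).sum(1,keepdims=True))
    d=np.c_[q,np.ones(len(q))]@V[:3,:3]; o=-V[:3,:3].T@V[:3,3]
    return o+d*((z-o[2])/d[:,2])[:,None]
E
python3 - <<'E'
from h import *
s=sense(); print({k:np.round(v,4) for k,v in s.items()})
for n in("top","side"):
    im,d=get_image(n); cv2.imwrite(f"pics/{n}0.png",im[...,::-1]); np.savez(f"{n}0.npz",im=im,d=d)
    c=get_calibration(n); V=np.array(c["view"]); print(n,c["fx"],c["k1"],-V[:3,:3].T@V[:3,3])
E
```

```text
pics
{'clock': np.float64(0.0), 'joint_pos': array([-1.0214e+00,  3.8550e-01,  6.6000e-03, -5.0000e-04, -1.1940e+00,
       -2.5860e-01]), 'joint_vel': array([ 0.0014,  0.0006,  0.0013,  0.0003,  0.0003, -0.0007]), 'joint_efforts': array([-7.00000e-04, -3.90666e+01,  1.87408e+01,  4.22000e+00,
        1.11000e-02, -2.00000e-04]), 'tool_pos': array([ 0.1791, -0.5982,  0.2215]), 'tool_rot': array([ 3.1394e+00, -1.0000e-04, -2.8510e+00]), 'ft_force': array([ 0.1607,  0.7762, -0.2683]), 'wrist_torque': array([ 0.0068,  0.0275, -0.016 ]), 'gripper_force': np.float64(0.0), 'opening': np.float64(0.0874)}
top 607.4548113579625 -0.21003206323173132 [0.54099801 0.04017383 0.75469805]
side 437.0080488756334 -0.07708298393292996 [ 0.4385196  -0.47891747  0.46399325]
```

View pics/top0.png

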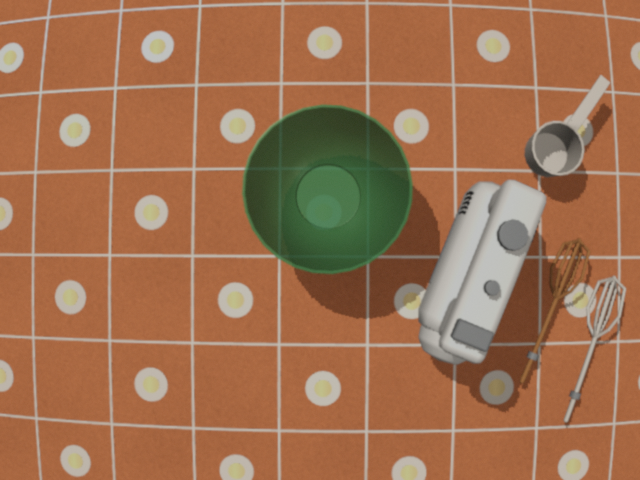

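View pics/side0.png

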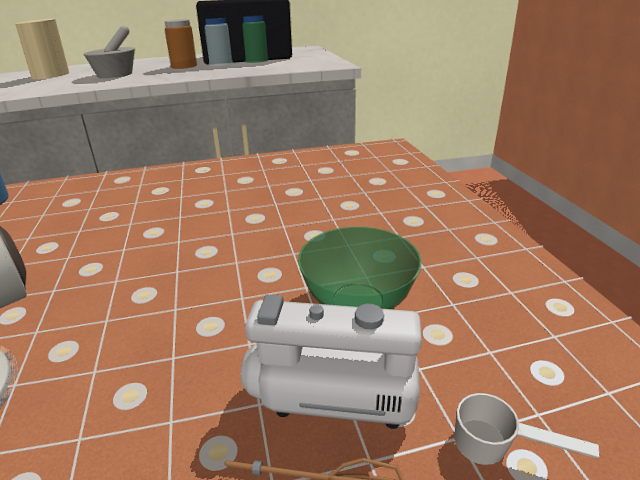

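The top view shows the stop button at about (513,235), the turbo at (492,289) and the eject bar at (472,335). The side view agrees. Next I measure all three.

```bash
python3 - <<'E'
from h import *
for n,seeds in(("top",[(513,235),(492,289),(472,335)]),("side",[(369,312),(316,309),(270,302)])):
    f=np.load(f"{n}0.npz"); im,d=f["im"],f["d"]
    hsv=cv2.cvtColor(im,cv2.COLOR_RGB2HSV)
    m=((hsv[...,1]<60)&(hsv[...,2]<150)).astype(np.uint8)
    if n=="top": print("val", [hsv[v,u] for u,v in seeds], "handle",hsv[262,503])
    _,lab,st,ce=cv2.connectedComponentsWithStats(m,connectivity=4)
    c=get_calibration(n);V=np.array(c["view"])
    P=[]
    for u,v in seeds:
        l=lab[v,u]; print(n,(u,v),l,st[l],ce[l].round(1),"depth",d[v,u])
        # depth-based height at seed
        p=pts(n,[(u,v)],0.15)[0]; zc=(V[:3,:3]@p+V[:3,3])[2]; print("  depth expected at z=.15:",round(zc,4))
        r=cv2.minAreaRect(pts(n,np.argwhere(lab==l)[:,::-1],0.15)[:,:2].astype(np.float32)) if l else None
        print("  rect",np.round(r[0],4) if r else 0,np.round(r[1],4) if r else 0, r[2] if r else 0)
        P.append(pts(n,[ce[l]],0.15)[0])
    P=np.array(P);print(P.round(4),np.linalg.norm(np.diff(P,axis=0),axis=1).round(4), "yaw",np.arctan2(*(P[0]-P[2])[1::-1]).round(4))
E
```

```text
val [array([ 45,   4, 124], dtype=uint8), array([ 15,   4, 124], dtype=uint8), array([ 60,   4, 125], dtype=uint8)] handle [ 40   8 193]
top (513, 235) 23 [ 497  220   51  112 1182] [518.4 245. ] depth 0.6011168
  depth expected at z=.15: 0.6019
  rect [ 0.5354 -0.1628] [0.1164 0.0433] 25.8619384765625
top (492, 289) 32 [483 280  18  20 256] [492.  289.2] depth 0.6013375
  depth expected at z=.15: 0.6008
  rect [ 0.5169 -0.119 ] [0.0204 0.0151] 45.82402420043945
top (472, 335) 31 [ 450  272   85   86 1102] [477.5 333.6] depth 0.5983672
  depth expected at z=.15: 0.5999
  rect [ 0.4872 -0.1146] [0.0756 0.0829] 13.793391227722168
[[ 0.5611 -0.1463  0.15  ]
 [ 0.5164 -0.1187  0.15  ]
 [ 0.4717 -0.1041  0.15  ]] [0.0526 0.047 ] yaw -0.4412
side (369, 312) 127 [352 303  32  28 658] [366.9 317.3] depth 0.47118258
  depth expected at z=.15: 0.47
  rect [ 0.5672 -0.1467] [0.0435 0.0331] 72.36217498779297
side (316, 309) 128 [306 304  18  20 234] [314.8 313.7] depth 0.47664616
  depth expected at z=.15: 0.4764
  rect [ 0.5147 -0.1274] [0.0317 0.0171] 63.10153579711914
side (270, 302) 126 [255 295  29  31 620] [269.8 309.9] depth 0.4869858
  depth expected at z=.15: 0.4885
  rect [ 0.4682 -0.107 ] [0.05   0.0235] 67.6493148803711
[[ 0.5659 -0.1483  0.15  ]
 [ 0.5139 -0.1277  0.15  ]
 [ 0.4678 -0.1085  0.15  ]] [0.056  0.0499] yaw -0.3854
```

```bash
python3 - <<'E'
from h import *
for n,seeds,k in(("top",[(513,235),(492,289),(472,335)],5),("side",[(369,310),(316,309),(270,302)],3)):
    f=np.load(f"{n}0.npz"); im=f["im"]; hsv=cv2.cvtColor(im,cv2.COLOR_RGB2HSV).astype(int)
    P=[]
    for u,v in seeds:
        m=((hsv[...,1]<40)&(abs(hsv[...,2]-hsv[v,u,2])<9)).astype(np.uint8)
        m=cv2.morphologyEx(m,cv2.MORPH_OPEN,cv2.getStructuringElement(cv2.MORPH_ELLIPSE,(k,k)))
        _,lab=cv2.connectedComponents(m,connectivity=4); l=lab[v,u]
        w=pts(n,np.argwhere((lab==l)&(l>0))[:,::-1],0.15)[:,:2].astype(np.float32)
        r=cv2.minAreaRect(w); P.append(w.mean(0)); print(n,hsv[v,u,2],len(w),"mean",w.mean(0).round(4),"rect",np.round(r[0],4),np.round(r[1],4),round(r[2],1))
    P=np.array(P);print(np.linalg.norm(np.diff(P,axis=0),axis=1).round(4),"yaw",np.arctan2(*(P[0]-P[2])[::-1]).round(4))
s=sense();print(s["tool_pos"])
E
```

```text
top 124 637 mean [ 0.5717 -0.1414] rect [ 0.5722 -0.1418] [0.0284 0.0295] 0.2
top 124 142 mean [ 0.518  -0.1195] rect [ 0.5181 -0.1197] [0.0143 0.0117] 64.0
top 125 594 mean [ 0.4706 -0.0995] rect [ 0.471  -0.0994] [0.0353 0.0183] 68.4
[0.058  0.0514] yaw -0.3931
side 142 346 mean [ 0.5702 -0.1413] rect [ 0.5701 -0.1405] [0.0288 0.025 ] 42.5
side 139 65 mean [ 0.517  -0.1193] rect [ 0.5169 -0.1194] [0.0124 0.0099] 31.2
side 135 360 mean [ 0.4693 -0.1018] rect [ 0.4696 -0.1012] [0.0371 0.0188] 67.9
[0.0576 0.0509] yaw -0.3733
[ 0.17907682 -0.59825427  0.2215668 ]
```

The button spacings come out at 58 and 51 mm, matching the model. Stop is at about (0.571, -0.1415), eject at about (0.470, -0.1005), and the mixer's yaw is about -22°. I travel there with the fingers shut.

>>> servo_tool --series '[{"x":-1,"y":0.65,"claw":1},{"x":-1,"y":0.65,"claw":1},{"x":-1,"y":0.65,"claw":1},{"x":-1,"y":0.65,"claw":1},{"x":-1,"y":0.65,"claw":1}]' --newtons 20

```text
$.series[0]: bad value
```

>>> servo_tool --series '[{"x":-1,"y":0.65,"claw":1},{"x":-1,"y":0.65,"claw":1},{"x":-1,"y":0.65,"claw":1},{"x":-1,"y":0.65,"claw":1},{"x":-1,"y":0.65,"claw":1}]'

```text
$.series[0]: bad value
```

>>> servo_tool --series '[{"x":-1,"y":0.65,"claw":1},{"x":-1,"y":0.65,"claw":1},{"x":-1,"y":0.65,"claw":1},{"x":-1,"y":0.65,"claw":1},{"x":-1,"y":0.65,"claw":1}]'

```text
$.series[0]: bad value
```

>>> servo_tool --series '[{"x":-1,"y":0.65,"claw":1},{"x":-1,"y":0.65,"claw":1},{"x":-1,"y":0.65,"claw":1},{"x":-1,"y":0.65,"claw":1},{"x":0,"y":0,"claw":1}]'

```text
$.series[0]: bad value
```

>>> servo_tool --series '[{"yaw":1,"claw":1},{"yaw":1,"claw":1},{"yaw":1,"claw":1},{"yaw":1,"claw":1},{"yaw":1,"claw":1}]'

```text
$.series[0]: bad value
```

>>> servo_tool --series '[{"yaw":1,"claw":1},{"yaw":1,"claw":1},{"yaw":0.7,"claw":1},{"claw":1}]'

```text
$.series[0]: bad value
```

The rows seem to need all five fields, so I try one first.

>>> servo_tool --series '[{"x":-1,"y":0.65,"z":0,"yaw":0,"claw":1},{"x":-1,"y":0.65,"z":0,"yaw":0,"claw":1},{"x":-1,"y":0.65,"z":0,"yaw":0,"claw":1},{"x":-1,"y":0.65,"z":0,"yaw":0,"claw":1},{"x":-1,"y":0.65,"z":0,"yaw":0,"claw":1}]' --newtons 20

```text
clock: 0.72
tool_pos: [0.276, -0.484, 0.222]
tool_rot: [3.141, -0.0, -2.851]
ft_force: [0.2, -0.9, -0.4]
opening: 0.045
gripper_force: 0.0
```

>>> servo_tool --series '[{"x":-1,"y":0.65,"z":0,"yaw":0,"claw":1},{"x":-1,"y":0.65,"z":0,"yaw":0,"claw":1},{"x":-1,"y":0.65,"z":0,"yaw":0,"claw":1},{"x":-1,"y":0.65,"z":0,"yaw":0,"claw":1},{"x":-1,"y":0.65,"z":0,"yaw":0,"claw":1}]'

```text
clock: 1.35
tool_pos: [0.3724, -0.3704, 0.2221]
tool_rot: [3.141, -0.0, -2.851]
ft_force: [0.4, -0.7, 0.8]
opening: 0.0016
gripper_force: 0.0
```

>>> servo_tool --series '[{"x":-1,"y":0.65,"z":0,"yaw":0,"claw":1},{"x":-1,"y":0.65,"z":0,"yaw":0,"claw":1},{"x":-1,"y":0.65,"z":0,"yaw":0,"claw":1},{"x":-1,"y":0.65,"z":0,"yaw":0,"claw":1},{"x":-1,"y":0.65,"z":0,"yaw":0,"claw":1}]'

```text
clock: 1.98
tool_pos: [0.4689, -0.2567, 0.2221]
tool_rot: [3.141, -0.001, -2.851]
ft_force: [0.3, -0.2, 0.2]
opening: 0.0002
gripper_force: 0.0
```

>>> servo_tool --series '[{"x":-1,"y":0.65,"z":0,"yaw":0,"claw":1},{"x":-1,"y":0.65,"z":0,"yaw":0,"claw":1},{"x":-1,"y":0.65,"z":0,"yaw":0,"claw":1},{"x":-1,"y":0.65,"z":0,"yaw":0,"claw":1},{"x":0,"y":0,"z":0,"yaw":1,"claw":1}]'

```text
clock: 2.6
tool_pos: [0.5466, -0.1652, 0.2217]
tool_rot: [3.141, -0.001, -2.938]
ft_force: [0.2, -0.6, 0.1]
opening: 0.0004
gripper_force: 0.0
```

>>> servo_tool --series '[{"x":0,"y":0,"z":0,"yaw":1,"claw":1},{"x":0,"y":0,"z":0,"yaw":1,"claw":1},{"x":0,"y":0,"z":0,"yaw":1,"claw":1},{"x":0,"y":0,"z":0,"yaw":1,"claw":1},{"x":0,"y":0,"z":0,"yaw":1,"claw":1}]'

```text
clock: 3.22
tool_pos: [0.5454, -0.1667, 0.222]
tool_rot: [3.142, -0.001, 2.906]
ft_force: [-0.1, -0.4, 0.4]
opening: 0.0004
gripper_force: 0.0
```

>>> servo_tool --series '[{"x":0,"y":0,"z":0,"yaw":1,"claw":1},{"x":0,"y":0,"z":0,"yaw":0.8,"claw":1},{"x":0,"y":0,"z":0,"yaw":0,"claw":1},{"x":0,"y":0,"z":0,"yaw":0,"claw":1}]'

```text
clock: 3.72
tool_pos: [0.5456, -0.1667, 0.2223]
tool_rot: [-3.141, -0.001, 2.753]
ft_force: [0.1, 0.2, 0.3]
opening: 0.0004
gripper_force: 0.0
```

>>> servo_tool --series '[{"x":-0.28,"y":0.66,"z":0.5,"yaw":0,"claw":1},{"x":-0.28,"y":0.66,"z":0.5,"yaw":0,"claw":1},{"x":0,"y":0,"z":0.7,"yaw":0,"claw":1},{"x":0,"y":0,"z":0.6,"yaw":0,"claw":1},{"x":0,"y":0,"z":0,"yaw":0,"claw":1}]'

```text
clock: 4.35
tool_pos: [0.5705, -0.1411, 0.163]
tool_rot: [-3.14, -0.004, 2.752]
ft_force: [0.2, -0.5, 0.2]
opening: 0.0007
gripper_force: 0.0
```

```bash
python3 - <<'E'
from h import *
im,d=get_image("side"); c=cv2.resize(im[180:440,180:500],None,fx=2,fy=2); cv2.imwrite("pics/side1.png",c[...,::-1]); print(sense()["tool_pos"],sense()["clock"])
E
```

```text
[ 0.57117957 -0.14139573  0.16424622] 4.4
```

View pics/side1.png

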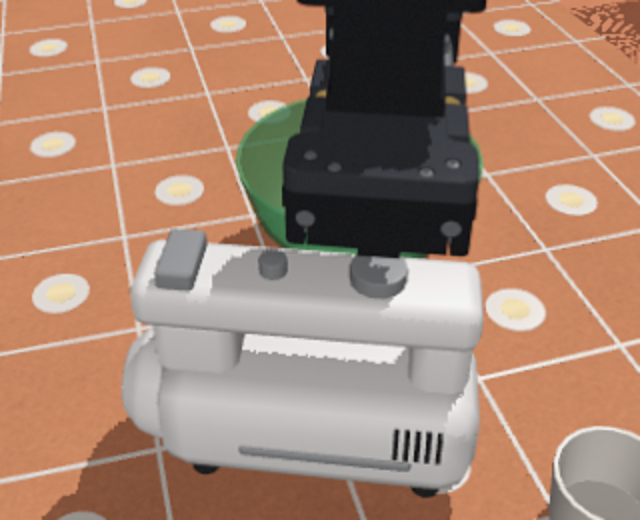

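In the crop the shut fingers end at about (383,256), directly above the stop button at (379,272). Turbo at (272,264) is well clear. I press in small steps and watch the force.

>>> servo_tool --series '[{"x":0,"y":0,"z":0.5,"yaw":0,"claw":1},{"x":0,"y":0,"z":0.16,"yaw":0,"claw":1},{"x":0,"y":0,"z":0,"yaw":0,"claw":1}]'

```text
clock: 4.78
tool_pos: [0.5711, -0.1416, 0.1486]
tool_rot: [-3.141, -0.0, 2.752]
ft_force: [-1.8, 0.5, 1.6]
opening: 0.0003
gripper_force: 0.8
```

>>> servo_tool --series '[{"x":0,"y":0,"z":0.1,"yaw":0,"claw":1},{"x":0,"y":0,"z":0,"yaw":0,"claw":1}]'

```text
clock: 5.03
tool_pos: [0.5714, -0.1417, 0.1465]
tool_rot: [-3.142, 0.001, 2.752]
ft_force: [-0.6, 0.7, 3.1]
opening: 0.0003
gripper_force: 1.5
```

>>> servo_tool --series '[{"x":0,"y":0,"z":0.1,"yaw":0,"claw":1},{"x":0,"y":0,"z":0,"yaw":0,"claw":1}]'

```text
clock: 5.28
tool_pos: [0.5714, -0.1417, 0.1444]
tool_rot: [-3.141, 0.001, 2.752]
ft_force: [-1.8, 0.4, 6.1]
opening: 0.0005
gripper_force: 3.1
```

>>> servo_tool --series '[{"x":0,"y":0,"z":0.06,"yaw":0,"claw":1},{"x":0,"y":0,"z":0,"yaw":0,"claw":1}]'

```text
clock: 5.52
tool_pos: [0.5714, -0.1417, 0.1442]
tool_rot: [-3.141, 0.001, 2.752]
ft_force: [-4.2, 1.9, 12.5]
opening: 0.0005
gripper_force: 5.8
```

It has bottomed out: force rose to 12.5 N with the tip stopped at z = 0.144. I lift off, then go 110 mm along the mixer at a safe height.

>>> servo_tool --series '[{"x":0,"y":0,"z":-0.6,"yaw":0,"claw":1},{"x":0,"y":0,"z":-0.7,"yaw":0,"claw":1},{"x":0,"y":0,"z":0,"yaw":0,"claw":1},{"x":0,"y":0,"z":0,"yaw":0,"claw":1}]'

```text
clock: 6.02
tool_pos: [0.5708, -0.1414, 0.1737]
tool_rot: [-3.142, -0.001, 2.751]
ft_force: [0.0, 0.7, -0.6]
opening: 0.0004
gripper_force: 0.0
```

>>> servo_tool --series '[{"x":0.88,"y":0,"z":0,"yaw":0,"claw":1},{"x":0.88,"y":0,"z":0,"yaw":0,"claw":1},{"x":0.88,"y":0,"z":0,"yaw":0,"claw":1},{"x":0.88,"y":0,"z":0,"yaw":0,"claw":1},{"x":0.86,"y":0,"z":0,"yaw":0,"claw":1}]'

```text
clock: 6.65
tool_pos: [0.4687, -0.0997, 0.1735]
tool_rot: [-3.141, -0.002, 2.751]
ft_force: [1.2, 0.6, 0.3]
opening: 0.0007
gripper_force: 0.0
```

>>> servo_tool --series '[{"x":0,"y":0,"z":0,"yaw":0,"claw":1},{"x":0,"y":0,"z":0,"yaw":0,"claw":1}]'

```text
clock: 6.9
tool_pos: [0.4704, -0.1, 0.1743]
tool_rot: [-3.141, 0.0, 2.752]
ft_force: [-0.6, -1.0, 0.0]
opening: 0.0002
gripper_force: 0.0
```

```bash
python3 - <<'E'
from h import *
im,d=get_image("side"); c=cv2.resize(im[180:440,180:500],None,fx=2,fy=2); cv2.imwrite("pics/side2.png",c[...,::-1]); print(sense()["tool_pos"],sense()["clock"])
E
```

```text
[ 0.47059712 -0.10005619  0.17428533] 6.95
```

View pics/side2.png

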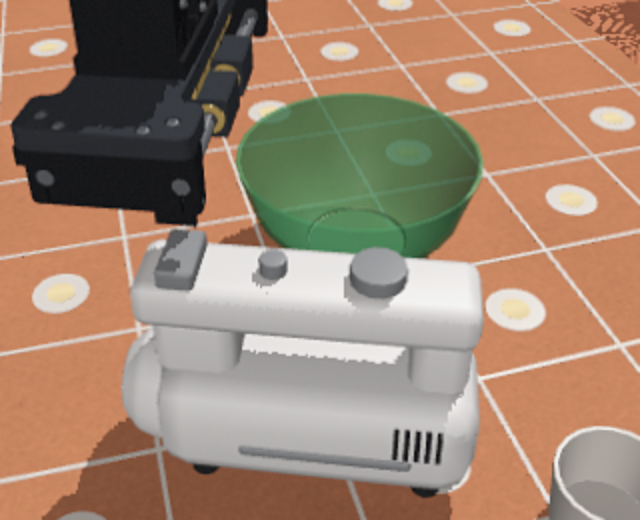

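Stop (378,272) has sprung back up, and the fingers at (178,215) hang over the eject bar at (180,258). I press it the same way.

>>> servo_tool --series '[{"x":0,"y":0,"z":0.6,"yaw":0,"claw":1},{"x":0,"y":0,"z":0.4,"yaw":0,"claw":1},{"x":0,"y":0,"z":0.12,"yaw":0,"claw":1},{"x":0,"y":0,"z":0,"yaw":0,"claw":1}]'

```text
clock: 7.45
tool_pos: [0.4702, -0.1001, 0.1468]
tool_rot: [-3.141, -0.0, 2.752]
ft_force: [-1.5, 0.6, 3.8]
opening: 0.0002
gripper_force: 1.4
```

>>> servo_tool --series '[{"x":0,"y":0,"z":0.09,"yaw":0,"claw":1},{"x":0,"y":0,"z":0,"yaw":0,"claw":1}]'

```text
clock: 7.7
tool_pos: [0.4702, -0.1001, 0.1448]
tool_rot: [-3.142, 0.001, 2.752]
ft_force: [-1.0, -0.3, 4.1]
opening: 0.0006
gripper_force: 2.1
```

>>> servo_tool --series '[{"x":0,"y":0,"z":0.06,"yaw":0,"claw":1},{"x":0,"y":0,"z":0,"yaw":0,"claw":1}]'

```text
clock: 7.95
tool_pos: [0.4702, -0.1001, 0.1442]
tool_rot: [-3.141, 0.001, 2.752]
ft_force: [-3.2, -0.1, 10.6]
opening: 0.0006
gripper_force: 5.2
```

Bottomed out again: 10.6 N at z = 0.144. Now I lift clear.

>>> servo_tool --series '[{"x":0,"y":0,"z":-0.6,"yaw":0,"claw":1},{"x":0,"y":0,"z":-0.9,"yaw":0,"claw":1},{"x":0,"y":0,"z":-1,"yaw":0,"claw":1},{"x":0,"y":0,"z":0,"yaw":0,"claw":1},{"x":0,"y":0,"z":0,"yaw":0,"claw":1}]'

```text
clock: 8.57
tool_pos: [0.4693, -0.0998, 0.2042]
tool_rot: [-3.142, -0.002, 2.751]
ft_force: [-1.2, -0.1, -0.4]
opening: 0.0005
gripper_force: 0.0
```

```bash
python3 - <<'E'
from h import *
f=np.load("side0.npz")["im"].astype(int); im,d=get_image("side"); cv2.imwrite("pics/side3.png",cv2.resize(im[280:440,240:430],None,fx=3,fy=3)[...,::-1]); print(sense()["tool_pos"],sense()["ft_force"],sense()["clock"])
E
```

```text
[ 0.46920759 -0.09983051  0.20405872] [ 0.29648479 -0.123399   -1.10631778] 8.625
```

View pics/side3.png

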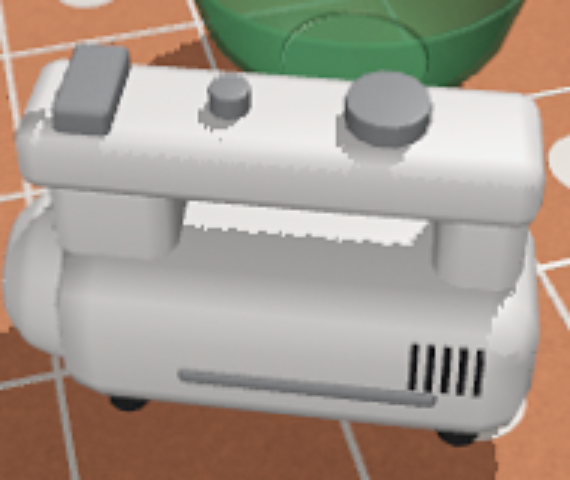

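In the crop all three buttons stand up: eject (92,90), turbo (229,95) and stop (388,107). The gripper is clear of the mixer.

```bash
python3 -c "
from cell import *
print(finish_job())"
```

```text
the job is handed in; nothing more can be done
None
```

I pressed the stop button and then the eject bar fully down; both sprang back up, turbo was never touched, and the job was handed in at about 8.6 s with the gripper clear.

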